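# Put the paint bottles back in order of height, empties out

## Task

Put the paint bottles away: there are two medium and two tall ones, and of each pair one is empty, which you can only tell by its weight. Stand the two empties upright in the cardboard tray, and stand the three full bottles upright on the rack, each centred on its own cork mark, in order of height with the shortest at the end by the tray and the tallest at the end by the brush jar. Do not knock any bottle over, and leave the brush jar, the cup and the egg carton where they are.

Things in the scene. Friction and masses are not known exactly. Their poses are not given: they have to be found in the camera images.
- short_bottle: White opaque paint bottle, black cap, brown band, upright, 56 mm in diameter, 85 mm high; straight-sided up to 59 mm, then a shoulder and a 29 mm wide cap. Origin: centre of its underside; z up its axis. The only one of this height; full, about 150 g.
- medium_bottle_1: White opaque paint bottle, black cap, brown band, upright, 56 mm in diameter, 120 mm high; straight-sided up to 94 mm, then a shoulder and a 29 mm wide cap. Origin: centre of its underside; z up its axis. Looks exactly like medium_bottle_2: one of the two is full (about 230 g), the other empty (about 35 g), only the weight tells which.
- medium_bottle_2: White opaque paint bottle, black cap, brown band, upright, 56 mm in diameter, 120 mm high; straight-sided up to 94 mm, then a shoulder and a 29 mm wide cap. Origin: centre of its underside; z up its axis. Looks exactly like medium_bottle_1: one of the two is full (about 230 g), the other empty (about 35 g), only the weight tells which.
- tall_bottle_1: White opaque paint bottle, black cap, brown band, upright, 56 mm in diameter, 160 mm high; straight-sided up to 134 mm, then a shoulder and a 29 mm wide cap. Origin: centre of its underside; z up its axis. Looks exactly like tall_bottle_2: one of the two is full (about 320 g), the other empty (about 40 g), only the weight tells which.
- tall_bottle_2: White opaque paint bottle, black cap, brown band, upright, 56 mm in diameter, 160 mm high; straight-sided up to 134 mm, then a shoulder and a 29 mm wide cap. Origin: centre of its underside; z up its axis. Looks exactly like tall_bottle_1: one of the two is full (about 320 g), the other empty (about 40 g), only the weight tells which.
- rack: Low wooden rack, fixed: board 90 mm (x) by 340 mm (y), its top 18 mm above the table; a dark lip on its far edge (x = 45 to 55 mm) reaches 30 mm above the table. Three dark-rimmed round cork marks, 60 mm across, level with the board top, in a row along y at x = 0, y = -110, 0, +110 mm. Origin: centre of the board underside, on the table; y along the row, z up.
- tray: Open cardboard tray for empties, fixed, 190 mm (x) by 130 mm (y) outside, walls 4 mm thick and 35 mm high, floor 4 mm thick. Two bottles stand in it one behind the other along x (say at x = -45 and +45 mm). It stands beyond one end of the rack, the brush jar beyond the other. Origin: centre of its underside; z up.
- brush_jar: Green glass jar, 80 mm in diameter and 105 mm high, with five paint brushes sticking up out of it to about 240 mm. It marks the tall end of the row; leave it where it is. Origin: centre of its underside.
- cup: Purple plastic cup, 74 mm across the rim, 100 mm high, a bystander. Origin: centre of its underside.
- egg_carton: Open grey pulp egg carton, 200 mm by 150 mm and 62 mm high, a bystander. Origin: underside, in the centre of the half with the two cones; the flat half lies to its -x side.

How it is judged:
At the end, for the whole second after the job is handed in: Full bottles upright (7 degrees) on the rack, each within 15 mm of its mark along and across the row: short at the tray end, medium in the middle, tall at the jar end. Both empties upright (7 degrees) on the tray floor (full: weighs over 1.1 N). All five at rest (x of short_bottle in the frame of rack between -0.015 and 0.015 m and z of short_bottle in the frame of rack between 0.012 and 0.024 m and ((x of medium_bottle_1 in the frame of rack between -0.015 and 0.015 m and z of medium_bottle_1 in the frame of rack between 0.012 and 0.024 m and y of medium_bottle_1 in the frame of rack between -0.015 and 0.015 m and contact force between medium_bottle_1 and rack above 1.1 N and x of medium_bottle_2 in the frame of tray between -0.07 and 0.07 m and y of medium_bottle_2 in the frame of tray between -0.04 and 0.04 m and z of medium_bottle_2 in the frame of tray between -0.002 and 0.012 m and contact force between medium_bottle_2 and tray below 1.1 N) or (x of medium_bottle_2 in the frame of rack between -0.015 and 0.015 m and z of medium_bottle_2 in the frame of rack between 0.012 and 0.024 m and y of medium_bottle_2 in the frame of rack between -0.015 and 0.015 m and contact force between medium_bottle_2 and rack above 1.1 N and x of medium_bottle_1 in the frame of tray between -0.07 and 0.07 m and y of medium_bottle_1 in the frame of tray between -0.04 and 0.04 m and z of medium_bottle_1 in the frame of tray between -0.002 and 0.012 m and contact force between medium_bottle_1 and tray below 1.1 N)) and ((y of brush_jar in the frame of rack above 0 m and y of short_bottle in the frame of rack between -0.125 and -0.095 m and ((x of tall_bottle_1 in the frame of rack between -0.015 and 0.015 m and z of tall_bottle_1 in the frame of rack between 0.012 and 0.024 m and y of tall_bottle_1 in the frame of rack between 0.095 and 0.125 m and contact force between tall_bottle_1 and rack above 1.1 N and x of tall_bottle_2 in the frame of tray between -0.07 and 0.07 m and y of tall_bottle_2 in the frame of tray between -0.04 and 0.04 m and z of tall_bottle_2 in the frame of tray between -0.002 and 0.012 m and contact force between tall_bottle_2 and tray below 1.1 N) or (x of tall_bottle_2 in the frame of rack between -0.015 and 0.015 m and z of tall_bottle_2 in the frame of rack between 0.012 and 0.024 m and y of tall_bottle_2 in the frame of rack between 0.095 and 0.125 m and contact force between tall_bottle_2 and rack above 1.1 N and x of tall_bottle_1 in the frame of tray between -0.07 and 0.07 m and y of tall_bottle_1 in the frame of tray between -0.04 and 0.04 m and z of tall_bottle_1 in the frame of tray between -0.002 and 0.012 m and contact force between tall_bottle_1 and tray below 1.1 N))) or (y of brush_jar in the frame of rack below 0 m and y of short_bottle in the frame of rack between 0.095 and 0.125 m and ((x of tall_bottle_1 in the frame of rack between -0.015 and 0.015 m and z of tall_bottle_1 in the frame of rack between 0.012 and 0.024 m and y of tall_bottle_1 in the frame of rack between -0.125 and -0.095 m and contact force between tall_bottle_1 and rack above 1.1 N and x of tall_bottle_2 in the frame of tray between -0.07 and 0.07 m and y of tall_bottle_2 in the frame of tray between -0.04 and 0.04 m and z of tall_bottle_2 in the frame of tray between -0.002 and 0.012 m and contact force between tall_bottle_2 and tray below 1.1 N) or (x of tall_bottle_2 in the frame of rack between -0.015 and 0.015 m and z of tall_bottle_2 in the frame of rack between 0.012 and 0.024 m and y of tall_bottle_2 in the frame of rack between -0.125 and -0.095 m and contact force between tall_bottle_2 and rack above 1.1 N and x of tall_bottle_1 in the frame of tray between -0.07 and 0.07 m and y of tall_bottle_1 in the frame of tray between -0.04 and 0.04 m and z of tall_bottle_1 in the frame of tray between -0.002 and 0.012 m and contact force between tall_bottle_1 and tray below 1.1 N)))) and angle between each of short_bottle, medium_bottle_1, medium_bottle_2, tall_bottle_1, tall_bottle_2's own z axis and vertical below 0.12 rad and linear speed of each of short_bottle, medium_bottle_1, medium_bottle_2, tall_bottle_1, tall_bottle_2 below 0.02 m/s and angular speed of each of short_bottle, medium_bottle_1, medium_bottle_2, tall_bottle_1, tall_bottle_2 below 0.2 rad/s); the robot touches nothing.
It fails at once if the brush jar is shifted by more than 30 mm (distance of brush_jar from where it was at the start of the episode above 0.03 m).
It fails at once if the cup is shifted by more than 30 mm (distance of cup from where it was at the start of the episode above 0.03 m).
It fails at once if the egg carton is shifted by more than 30 mm (distance of egg_carton from where it was at the start of the episode above 0.03 m).
It fails at once if a paint bottle is knocked over (angle between any of short_bottle, medium_bottle_1, medium_bottle_2, tall_bottle_1, tall_bottle_2's own z axis and vertical above 0.7 rad).
It also fails if it takes over 136 s, if anything falls off the work surface, if the arm or the gripper's body presses on something with over 40 N, if the wrist force passes 120 N, or if a joint passes its speed limit or range.

## Robot

A 6-joint arm with a two-finger parallel gripper is mounted at the origin on the work surface. World frame = base frame: x ahead of the robot, y to its left, z up, the work surface at z = 0. Lengths are in m, angles in rad, forces in N, time in s.
With the tool pointing down it reaches from about 0.35 to 0.975 m from the base axis. Payload 4.9 kg.
Tool frame: the origin (TCP) lies midway between the tips of the shut fingers; the grasp point (between the pads) lies 19 mm behind it; z points along the fingers, y is the line along which they close (so a half turn about z gives the same grasp; the last joint's range is limited). The gripper opens to 85 mm and grips with 20 to 120 N. Pads are 22 mm wide; open, the fingers measure 114 mm over their backs; the gripper's body (76 mm by 85 mm) begins 54 mm behind the grasp point. The pads swing forward as they close: fully open they stand 13 mm farther back than shut.
Start: joints at [-1.309, 0.053, 1.613, -0, 1.476, -0.119], TCP at [0.232, -0.58, 0.21] pointing down, gripper open.
Joint ranges: [-3.01, 3.01], [-1.01, 2.22], [0.06, 2.58], [-1.02, 4.17], [0.09, 2.62], [-3.14, 3.14]. Speed limits (rad/s): [2.57, 2.57, 3.14, 3.14, 3.14, 3.14].

## Interface

Orientations are given as a 3x3 rotation matrix whose columns are the frame's x, y, z axes.
In Python, from bench import env gives the robot as it stands. The module is installed in compiled form; this text tells all that it offers.
- The arm moves only by the tool play_rows, never from a script. Its argument "steps" is a list of rows, each a list of 7 numbers: the shift along the world's x, y, z in m, then the turn, a rotation vector about the world's x, y, z in rad, then the opening, from 0 (shut) to 1 (fully open). In form: [[tx, ty, tz, ax, ay, az, gripper], ...]. A call has 1 to 20 rows; each row is the pose to reach, as a shift and turn from the pose commanded when the call began; what a row does not reach only later rows make up. A row lasts 1/8 s, in which the tool goes at most 62.5 mm and 10.7 degrees, less where a joint would pass 70% of its speed; a pose out of reach is approached as far as the arm can. A call with a gripper value outside its range is refused whole. The fingers move at their own pace and stop on an object; the grip force is fixed at half the most. Time passes only in rows, so rows that repeat a pose let the fingers close. It gives the time, the measured TCP pose, the force, the opening and the grip force at its end, in the units of the state.
- env.state(): the state, without advancing time (a new reading comes with each control period).
- env.read_camera(name): name is "scene" or "top"; returns the picture (420x560x3 uint8, red, green, blue); there is no depth.
- env.camera_params(name): a dict with "fx", "fy", "cx", "cy" (pixels), "distortion" ([k1, k2, p1, p2, k3] as OpenCV has them; the pictures are not rectified), "extrinsics" (4x4, takes a point from camera to world coordinates). Camera axes: x right, y down, z forward; pixel columns grow to the right and rows downward; lengths in m; the calibration is good to about 2 mm. A picture is of the moment at which its call begins. camera_params takes no time and is no camera call.
- env.job_done(): hands the job in; it is judged then, once.
The state is a dict: "t": time; "q": joint angles; "qd": joint speeds; "tau": joint torques, N m; "eef_pos": TCP position; "orientation": TCP orientation; "ft_force": force on the tool from outside, world axes, zero at the start; "ft_torque": the same for the moment, N m; "opening": opening from 0.0 (shut) to 1.0 (fully open); "finger_force": force on a finger pad.
Only numpy, scipy, OpenCV 4.12 (cv2) and the standard library are available. Lean on these libraries where they do the work, as an engineer would, in place of code of your own. Each camera call takes 0.05 s, during which the arm holds its last target. There are 200 camera calls.

## Working session

There is one attempt and no reset: what is moved stays moved. The work goes in short steps, Python scripts to look and compute and a tool call to move; the robot and the scene stay as the last step left them, time stands still between calls to the robot, and variables do not carry over. Pictures are saved under pics/ and viewed, at most 14 in all, crops included, and the job is handed in when it is done.

Besides the shell and the picture viewer there is one more tool, called as a command line: name --pt "numbers of a row" for each row, then --argument value for the rest. play_rows: Moves the arm, as the interface text tells. Its arguments: {"type":"object","properties":{"steps":{"type":"array","items":{"type":"array","items":{"type":"number"}}}},"required":["steps"]}

```bash
mkdir -p pics; python3 - <<'E'
from bench import env
import cv2,numpy as np
np.set_printoptions(precision=4,suppress=True)
for n in("scene","top"):
    cv2.imwrite(f"pics/{n}0.png",env.read_camera(n)[:,:,::-1]); print(n,env.camera_params(n))
print(env.state())
E
```

```text
scene {'fx': 477.56373765653626, 'fy': 477.56373765653626, 'cx': 279.6533504084627, 'cy': 205.8259737348558, 'distortion': array([-0.1608,  0.    ,  0.    ,  0.    ,  0.    ]), 'extrinsics': array([[-0.5271,  0.6657, -0.5282,  1.2605],
       [ 0.8497,  0.4205, -0.318 ,  0.4341],
       [ 0.0103, -0.6164, -0.7873,  1.2025],
       [ 0.    ,  0.    ,  0.    ,  1.    ]])}
top {'fx': 528.1712750212939, 'fy': 528.1712750212939, 'cx': 274.0119338390506, 'cy': 210.04153931292868, 'distortion': array([-0.1932,  0.    ,  0.    ,  0.    ,  0.    ]), 'extrinsics': array([[ 0.015 , -0.9786,  0.2051,  0.153 ],
       [-0.9999, -0.0154, -0.0003, -0.024 ],
       [ 0.0035, -0.2051, -0.9787,  1.6741],
       [ 0.    ,  0.    ,  0.    ,  1.    ]])}
{'t': 0.1, 'q': array([-1.309 ,  0.0533,  1.6142, -0.    ,  1.476 , -0.119 ]), 'qd': array([-0.0009, -0.0008, -0.002 , -0.0009,  0.0005,  0.0003]), 'tau': array([ -0.0002, -39.4905, -37.1363,  -0.0001,   0.0039,  -0.    ]), 'eef_pos': array([ 0.2321, -0.5796,  0.2092]), 'orientation': array([[ 0.9284,  0.3716, -0.0005],
       [ 0.3716, -0.9284,  0.0018],
       [ 0.0002, -0.0018, -1.    ]]), 'ft_force': array([-0.0085, -0.0094, -0.1766]), 'ft_torque': array([-0.0145, -0.0309, -0.0169]), 'finger_force': 0.0, 'opening': 0.9992447650771602}
```

View pics/top0.png

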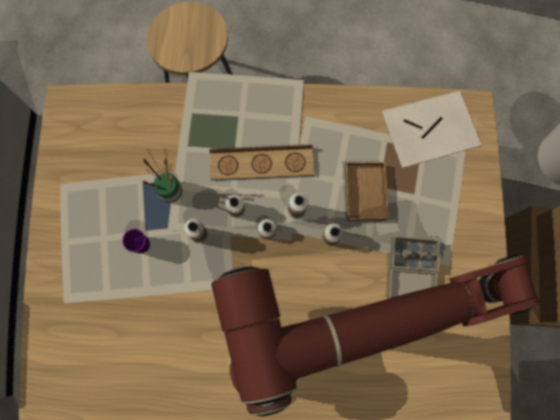

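View pics/scene0.png

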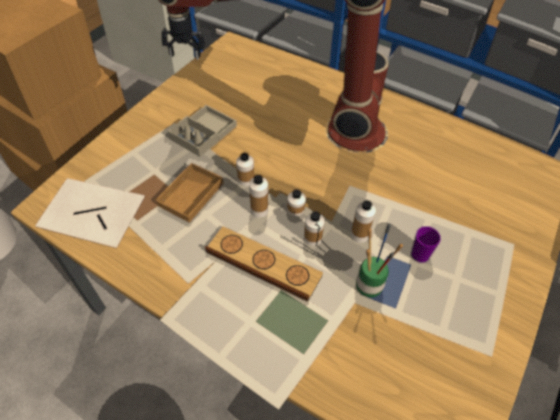

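Top view: rack marks lie near (228,164), (262,163) and (296,161), the jar at (165,185) and the tray at (366,191). Bottles are near (194,230), (235,204), (267,228), (298,203) and (333,233). In the scene view the caps are near (366,205), (316,217), (297,195), (259,180) and (245,160).

```bash
cat > h.py <<'E'
import cv2,numpy as np
from bench import env
np.set_printoptions(precision=4,suppress=True)
def ray(n,uv):
    p=env.camera_params(n);K=np.array([[p['fx'],0,p['cx']],[0,p['fy'],p['cy']],[0,0,1]])
    d=cv2.undistortPoints(np.array([[uv]],float),K,p['distortion'])[0,0]
    E=p['extrinsics'];return E[:3,3],E[:3,:3]@np.r_[d,1]
def onz(n,uv,z):
    o,d=ray(n,uv);return o+d*(z-o[2])/d[2]
def tri(ua,ub):
    (o,d),(p,e)=ray("top",ua),ray("scene",ub)
    s=np.linalg.lstsq(np.c_[d,-e],p-o,rcond=None)[0]
    a,b=o+s[0]*d,p+s[1]*e;return (a+b)/2,np.linalg.norm(a-b)
def dark(img,seed,r=9,thr=50):
    g=img.max(2).astype(float);x,y=seed
    w=g[y-r:y+r+1,x-r:x+r+1];m=(w<thr).astype(np.uint8)
    n,l,st,c=cv2.connectedComponentsWithStats(m)
    if n<2:return None
    k=1+np.argmax(st[1:,4]);return c[k]+[x-r,y-r],st[k]
E
python3 - <<'E'
from h import *
T=cv2.imread("pics/top0.png")[:,:,::-1];S=cv2.imread("pics/scene0.png")[:,:,::-1]
a=cv2.resize(T[135:265,140:400],None,fx=3,fy=3,interpolation=cv2.INTER_CUBIC)
cv2.imwrite("pics/c1.png",a[:,:,::-1])
b=cv2.resize(S[140:300,150:410],None,fx=3,fy=3,interpolation=cv2.INTER_CUBIC)
cv2.imwrite("pics/c2.png",b[:,:,::-1])
for t,s in [((194,230),(366,205)),((235,204),(316,217)),((267,228),(297,195)),((298,203),(259,180)),((333,233),(245,160))]:
    u,v=dark(T,t),dark(S,s);print(u,v)
    if u and v: print(tri(u[0],v[0]))
E
```

```text
(array([192.6087, 226.2609]), array([ 4,  2,  8,  8, 46], dtype=int32)) (array([366.1163, 205.1163]), array([ 6,  6,  7,  7, 43], dtype=int32))
(array([0.4203, 0.2141, 0.1483]), np.float64(0.0007721984752105542))
(array([233.8, 201.8]), array([ 5,  4,  7,  7, 40], dtype=int32)) (array([314.9388, 215.9388]), array([ 4,  4,  8,  9, 49], dtype=int32))
(array([0.5046, 0.0978, 0.1098]), np.float64(0.0005165505949631383))
(array([267.05, 226.85]), array([ 6,  5,  7,  7, 40], dtype=int32)) (array([296.2424, 193.5152]), array([ 5,  5,  7,  6, 33], dtype=int32))
(array([ 0.4353, -0.004 ,  0.0737]), np.float64(0.0002039333178245252))
(array([298.7561, 200.    ]), array([ 7,  3,  7,  7, 41], dtype=int32)) (array([257.5 , 179.15]), array([ 5,  5,  6,  7, 40], dtype=int32))
(array([ 0.5043, -0.0978,  0.1496]), np.float64(0.001085840577307584))
(array([334.814 , 231.4884]), array([ 7,  4,  8,  8, 43], dtype=int32)) (array([244.0968, 156.5161]), array([ 5,  3,  7,  6, 31], dtype=int32))
(array([ 0.4179, -0.2084,  0.1082]), np.float64(0.0007427587006796673))
```

View pics/c1.png

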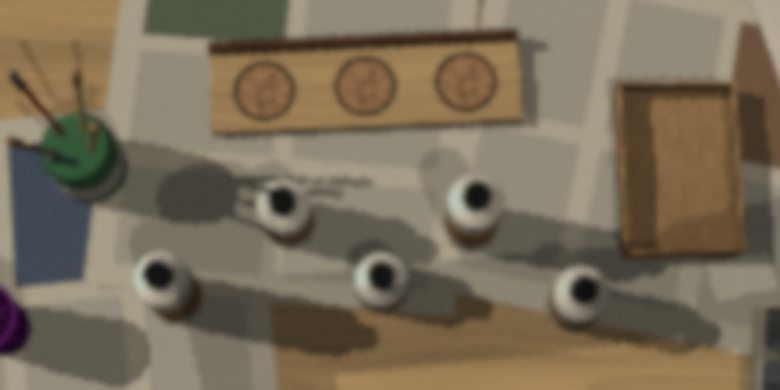

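View pics/c2.png

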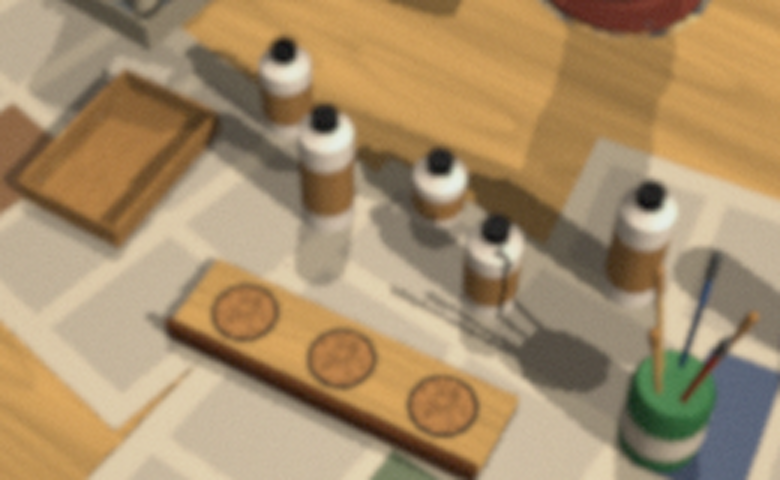

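Crop c1 shows the marks at (264,89), (365,85) and (466,81), and the tray rim corners at (616,83), (737,81), (744,254) and (624,254). Crop c2 shows the marks at (246,311), (342,357) and (443,405), and the tray rim corners at (126,72), (215,122), (118,243) and (12,177). The jar is at (80,150) in c1.

```bash
python3 - <<'E'
from h import *
A=lambda x,y:((x+.5)/3-.5+140,(y+.5)/3-.5+135)
B=lambda x,y:((x+.5)/3-.5+150,(y+.5)/3-.5+140)
for a,b in [((264,89),(443,405)),((365,85),(342,357)),((466,81),(246,311))]:
    print("mark",onz("top",A(*a),.018),onz("scene",B(*b),.018))
for a in [(616,83),(737,81),(744,254),(624,254)]: print("tray top",onz("top",A(*a),.035))
for b in [(126,72),(215,122),(118,243),(12,177)]: print("tray sc",onz("scene",B(*b),.035))
print("jar",onz("top",A(80,148),.105), onz("scene",B(674,385),.105))
for b in [(659,250),(715,258),(754,320)]: print("brush tip",onz("scene",B(*b),.23))
for a in [(20,80),(75,75),(95,125),(13,143)]: print("brush tip top",onz("top",A(*a),.23))
print("cup",onz("top",(136,240),.1),onz("scene",(427,236),.1))
E
```

```text
mark [0.6505 0.1293 0.018 ] [0.6501 0.1291 0.018 ]
mark [0.6566 0.0193 0.018 ] [0.6562 0.0191 0.018 ]
mark [ 0.6629 -0.0908  0.018 ] [ 0.6623 -0.0903  0.018 ]
tray top [ 0.6586 -0.2529  0.035 ]
tray top [ 0.6639 -0.3861  0.035 ]
tray top [ 0.4719 -0.3876  0.035 ]
tray top [ 0.4701 -0.2587  0.035 ]
tray sc [ 0.4822 -0.3814  0.035 ]
tray sc [ 0.489  -0.2529  0.035 ]
tray sc [ 0.6732 -0.2404  0.035 ]
tray sc [ 0.6659 -0.3901  0.035 ]
jar [0.5588 0.3096 0.105 ] [0.5685 0.3166 0.105 ]
brush tip [0.5336 0.2628 0.23  ]
brush tip [0.5157 0.3071 0.23  ]
brush tip [0.5562 0.3605 0.23  ]
brush tip top [0.5934 0.346  0.23  ]
brush tip top [0.5988 0.2925 0.23  ]
brush tip top [0.5493 0.2699 0.23  ]
brush tip top [0.5307 0.3483 0.23  ]
cup [0.3829 0.3949 0.1   ] [0.3894 0.4014 0.1   ]
```

play_rows --pt "0.186 0.372 0 0 0 -0.381 1" --pt "0.186 0.372 0 0 0 -0.381 1" --pt "0.186 0.372 0 0 0 -0.381 1" --pt "0.186 0.372 0 0 0 -0.381 1" --pt "0.186 0.372 0 0 0 -0.381 1" --pt "0.186 0.372 0 0 0 -0.381 1" --pt "0.186 0.372 0 0 0 -0.381 1" --pt "0.186 0.372 0 0 0 -0.381 1" --pt "0.186 0.372 0 0 0 -0.381 1" --pt "0.186 0.372 -0.05 0 0 -0.381 1" --pt "0.186 0.372 -0.1 0 0 -0.381 1" --pt "0.186 0.372 -0.13 0 0 -0.381 1" --pt "0.186 0.372 -0.149 0 0 -0.381 1" --pt "0.186 0.372 -0.149 0 0 -0.381 1"

```text
t: 1.85
eef_pos: [0.4163, -0.2085, 0.0593]
orientation: [[1.0, -0.003, -0.004], [-0.003, -1.0, 0.002], [-0.004, -0.002, -1.0]]
ft_force: [0.4, -0.2, 0.4]
opening: 0.998
finger_force: 0.0
```

play_rows --pt "0 0 0 0 0 0 0.3" --pt "0 0 0 0 0 0 0.3" --pt "0 0 0 0 0 0 0.3" --pt "0 0 0 0 0 0 0.3" --pt "0 0 0 0 0 0 0.3" --pt "0 0 0 0 0 0 0.3" --pt "0 0 0.02 0 0 0 0.3" --pt "0 0 0.05 0 0 0 0.3" --pt "0 0 0.09 0 0 0 0.3" --pt "0 0 0.14 0 0 0 0.3" --pt "0 0 0.18 0 0 0 0.3" --pt "0 0 0.2 0 0 0 0.3" --pt "0 0 0.2 0 0 0 0.3" --pt "0 0 0.2 0 0 0 0.3" --pt "0 0 0.2 0 0 0 0.3" --pt "0 0 0.2 0 0 0 0.3"

```text
t: 3.85
eef_pos: [0.4178, -0.2079, 0.2598]
orientation: [[1.0, -0.0, -0.002], [-0.0, -1.0, 0.001], [-0.002, -0.001, -1.0]]
ft_force: [-0.2, -0.7, -2.4]
opening: 0.618
finger_force: 63.5
```

```bash
python3 - <<'E'
from h import *
for i in range(3): env.read_camera("top"); s=env.state(); print(s['ft_force'],s['finger_force'],s['opening'],s['eef_pos'])
E
```

```text
[-0.031  -0.1053 -2.0327] 63.50649017840624 0.6130495449090022 [ 0.418  -0.208   0.2602]
[-0.5959 -0.5472 -2.1271] 63.50640032440424 0.6146790690678311 [ 0.4181 -0.2081  0.2606]
[-0.4002  1.0536 -1.9846] 63.506450057029724 0.6130480798414629 [ 0.4181 -0.2081  0.2608]
```

play_rows --pt "0.015 0.014 0 0 0 0 0.3" --pt "0.05 0.048 0 0 0 0 0.3" --pt "0.09 0.086 0 0 0 0 0.3" --pt "0.13 0.124 0 0 0 0 0.3" --pt "0.17 0.162 0 0 0 0 0.3" --pt "0.205 0.195 0 0 0 0 0.3" --pt "0.23 0.219 0 0 0 0 0.3" --pt "0.238 0.227 0 0 0 0 0.3" --pt "0.238 0.227 -0.02 0 0 0 0.3" --pt "0.238 0.227 -0.06 0 0 0 0.3" --pt "0.238 0.227 -0.1 0 0 0 0.3" --pt "0.238 0.227 -0.14 0 0 0 0.3" --pt "0.238 0.227 -0.165 0 0 0 0.3" --pt "0.238 0.227 -0.175 0 0 0 0.3" --pt "0.238 0.227 -0.179 0 0 0 0.3" --pt "0.238 0.227 -0.181 0 0 0 0.3" --pt "0.238 0.227 -0.181 0 0 0 0.3"

```text
t: 6.12
eef_pos: [0.6572, 0.0186, 0.0818]
orientation: [[1.0, -0.0, 0.003], [-0.0, -1.0, -0.0], [0.003, 0.0, -1.0]]
ft_force: [-0.3, -0.2, -0.5]
opening: 0.616
finger_force: 63.7
```

play_rows --pt "0 0 0 0 0 0 0.3" --pt "0 0 0 0 0 0 1" --pt "0 0 0 0 0 0 1" --pt "0 0 0 0 0 0 1" --pt "0 0 0 0 0 0 1" --pt "0 0 0.04 0 0 0 1" --pt "0 0 0.09 0 0 0 1" --pt "0 0 0.15 0 0 0 1" --pt "0 0 0.2 0 0 0 1" --pt "-0.05 -0.038 0.2 0 0 0 1" --pt "-0.1 -0.077 0.2 0 0 0 1" --pt "-0.152 -0.117 0.2 0 0 0 1" --pt "-0.152 -0.117 0.2 0 0 0 1" --pt "-0.152 -0.117 0.2 0 0 0 1"

```text
t: 7.88
eef_pos: [0.5045, -0.0983, 0.2807]
orientation: [[1.0, -0.001, 0.001], [-0.001, -1.0, 0.0], [0.001, -0.0, -1.0]]
ft_force: [1.1, 0.2, -0.1]
opening: 1.0
finger_force: 0.0
```

```bash
python3 - <<'E'
from h import *
T,S=env.read_camera("top"),env.read_camera("scene")
print(env.state()['eef_pos'],env.state()['opening'])
cv2.imwrite("pics/a.png",np.vstack([cv2.resize(x[130:300,130:430],None,fx=1.75,fy=1.75) for x in (T,S)])[:,:,::-1])
E
```

```text
[ 0.5051 -0.0977  0.2805] 0.9987915356056172
```

View pics/a.png

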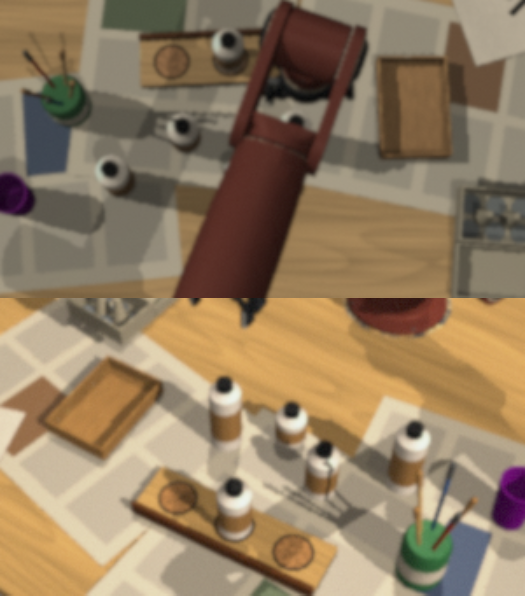

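The medium bottle is upright on the middle mark (crop (228,45) above, (235,525) below) and the gripper is over the tall one.

play_rows --pt "0 0 -0.05 0 0 0 1" --pt "0 0 -0.1 0 0 0 1" --pt "0 0 -0.14 0 0 0 1" --pt "0 0 -0.17 0 0 0 1" --pt "0 0 -0.179 0 0 0 1" --pt "0 0 -0.179 0 0 0 0.3" --pt "0 0 -0.179 0 0 0 0.3" --pt "0 0 -0.179 0 0 0 0.3" --pt "0 0 -0.179 0 0 0 0.3" --pt "0 0 -0.179 0 0 0 0.3" --pt "0 0 -0.179 0 0 0 0.3" --pt "0 0 -0.16 0 0 0 0.3" --pt "0 0 -0.12 0 0 0 0.3" --pt "0 0 -0.07 0 0 0 0.3" --pt "0 0 -0.02 0 0 0 0.3" --pt "0 0 0.02 0 0 0 0.3" --pt "0 0 0.02 0 0 0 0.3" --pt "0 0 0.02 0 0 0 0.3" --pt "0 0 0.02 0 0 0 0.3"

```text
t: 10.35
eef_pos: [0.5034, -0.0979, 0.2983]
orientation: [[1.0, -0.0, -0.003], [-0.0, -1.0, 0.001], [-0.003, -0.001, -1.0]]
ft_force: [-0.3, 0.2, -0.4]
opening: 0.616
finger_force: 62.8
```

```bash
python3 - <<'E'
from h import *
for i in range(4): env.read_camera("top"); s=env.state(); print(s['ft_force'],s['finger_force'],s['opening'],s['eef_pos'])
E
```

```text
[ 0.1572 -0.853  -0.0642] 62.77917786967009 0.6138068190911858 [ 0.5035 -0.098   0.2983]
[ 1.1185 -0.6097 -1.0729] 62.77954042190686 0.6137875331732046 [ 0.5036 -0.098   0.2986]
[ 0.6025  0.1222 -0.5448] 62.7791630057618 0.6108214245503301 [ 0.5037 -0.098   0.2988]
[-0.2311  0.1583 -0.646 ] 62.779675216879696 0.6101384307503666 [ 0.5039 -0.0981  0.2992]
```

It weighs about 0.5 N, so this is the empty tall bottle, which goes in the tray.

play_rows --pt "0.007 -0.014 0 0 0 0 0.3" --pt "0.025 -0.05 0 0 0 0 0.3" --pt "0.045 -0.09 0 0 0 0 0.3" --pt "0.065 -0.13 0 0 0 0 0.3" --pt "0.085 -0.17 0 0 0 0 0.3" --pt "0.103 -0.207 0 0 0 0 0.3" --pt "0.11 -0.221 0 0 0 0 0.3" --pt "0.11 -0.221 -0.02 0 0 0 0.3" --pt "0.11 -0.221 -0.06 0 0 0 0.3" --pt "0.11 -0.221 -0.1 0 0 0 0.3" --pt "0.11 -0.221 -0.14 0 0 0 0.3" --pt "0.11 -0.221 -0.17 0 0 0 0.3" --pt "0.11 -0.221 -0.187 0 0 0 0.3" --pt "0.11 -0.221 -0.193 0 0 0 0.3" --pt "0.11 -0.221 -0.195 0 0 0 0.3" --pt "0.11 -0.221 -0.195 0 0 0 0.3" --pt "0.11 -0.221 -0.195 0 0 0 0.3" --pt "0.11 -0.221 -0.195 0 0 0 0.3"

```text
t: 12.8
eef_pos: [0.6154, -0.3178, 0.1083]
orientation: [[1.0, 0.001, 0.003], [0.001, -1.0, 0.001], [0.003, -0.001, -1.0]]
ft_force: [-1.3, 3.9, 6.9]
opening: 0.61
finger_force: 63.5
```

play_rows --pt "0 0 0.002 0 0 0 0.3" --pt "0 0 0.002 0 0 0 1" --pt "0 0 0.002 0 0 0 1" --pt "0 0 0.002 0 0 0 1" --pt "0 0 0.002 0 0 0 1" --pt "0 0 0.04 0 0 0 1" --pt "0 0 0.09 0 0 0 1" --pt "0 0 0.14 0 0 0 1" --pt "0 0 0.18 0 0 0 1" --pt "-0.015 0.057 0.18 0 0 0 1" --pt "-0.03 0.114 0.18 0 0 0 1" --pt "-0.046 0.174 0.18 0 0 0 1" --pt "-0.062 0.234 0.15 0 0 0 1" --pt "-0.077 0.29 0.12 0 0 0 1" --pt "-0.092 0.35 0.1 0 0 0 1" --pt "-0.11 0.417 0.1 0 0 0 1" --pt "-0.11 0.417 0.1 0 0 0 1" --pt "-0.11 0.417 0.1 0 0 0 1"

```text
t: 15.05
eef_pos: [0.5044, 0.0982, 0.2056]
orientation: [[1.0, 0.002, 0.001], [0.002, -1.0, -0.001], [0.001, 0.001, -1.0]]
ft_force: [-0.2, -0.4, -0.4]
opening: 1.0
finger_force: 0.0
```

```bash
python3 - <<'E'
from h import *
T,S=env.read_camera("top"),env.read_camera("scene")
print(env.state()['eef_pos'],env.state()['opening'])
cv2.imwrite("pics/b.png",np.vstack([cv2.resize(x[130:300,130:430],None,fx=1.75,fy=1.75) for x in (T,S)])[:,:,::-1])
E
```

```text
[0.505  0.0968 0.2058] 0.9988052800469625
```

View pics/b.png

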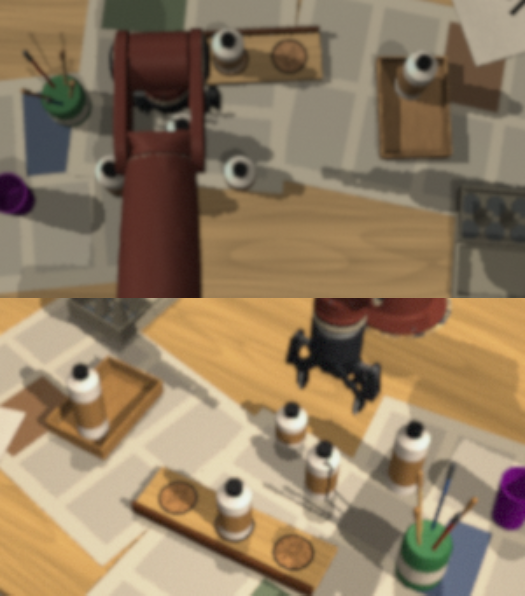

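The tall empty stands in the tray's far half (crop (417,72)). Next is the second medium bottle.

play_rows --pt "0 0 -0.05 0 0 0 1" --pt "0 0 -0.1 0 0 0 1" --pt "0 0 -0.13 0 0 0 1" --pt "0 0 -0.144 0 0 0 1" --pt "0 0 -0.144 0 0 0 0.3" --pt "0 0 -0.144 0 0 0 0.3" --pt "0 0 -0.144 0 0 0 0.3" --pt "0 0 -0.144 0 0 0 0.3" --pt "0 0 -0.144 0 0 0 0.3" --pt "0 0 -0.144 0 0 0 0.3" --pt "0 0 -0.12 0 0 0 0.3" --pt "0 0 -0.08 0 0 0 0.3" --pt "0 0 -0.03 0 0 0 0.3" --pt "0 0 0.02 0 0 0 0.3" --pt "0 0 0.056 0 0 0 0.3" --pt "0 0 0.056 0 0 0 0.3" --pt "0 0 0.056 0 0 0 0.3" --pt "0 0 0.056 0 0 0 0.3"

```text
t: 17.4
eef_pos: [0.5032, 0.0977, 0.2589]
orientation: [[1.0, -0.0, -0.004], [-0.0, -1.0, -0.0], [-0.004, 0.0, -1.0]]
ft_force: [0.2, -0.1, -2.1]
opening: 0.613
finger_force: 62.8
```

```bash
python3 - <<'E'
from h import *
for i in range(3): env.read_camera("top"); s=env.state(); print(s['ft_force'],s['finger_force'],s['opening'],s['eef_pos'])
E
```

```text
[ 0.0103 -0.932   0.3568] 62.84205727279186 0.6110233444338594 [0.5033 0.0977 0.2591]
[ 0.9406 -0.2216 -1.5115] 62.8427017852664 0.6121720386070464 [0.5035 0.0977 0.2594]
[ 0.3878  0.0137 -0.4319] 62.84213148057461 0.6140183135430436 [0.5037 0.0978 0.2598]
```

```bash
python3 - <<'E'
from h import *
F=[]
for i in range(12): env.read_camera("top"); F.append(env.state()['ft_force'][2])
print(np.array(F),np.mean(F))
E
```

```text
[ 0.2467 -0.6925  0.5793 -0.6135 -0.4981  0.3904 -0.3746 -0.2322 -0.5415
 -1.0396 -1.3877 -0.566 ] -0.39410567177085776
```

play_rows --pt "0 -0.014 0 0 0 0 0.3" --pt "0.001 -0.05 0 0 0 0 0.3" --pt "0.003 -0.1 0 0 0 0 0.3" --pt "0.005 -0.15 0 0 0 0 0.3" --pt "0.007 -0.2 0 0 0 0 0.3" --pt "0.009 -0.25 0 0 0 0 0.3" --pt "0.011 -0.3 0 0 0 0 0.3" --pt "0.013 -0.35 0 0 0 0 0.3" --pt "0.015 -0.4 0 0 0 0 0.3" --pt "0.015 -0.42 0 0 0 0 0.3" --pt "0.015 -0.42 -0.02 0 0 0 0.3" --pt "0.015 -0.42 -0.06 0 0 0 0.3" --pt "0.015 -0.42 -0.1 0 0 0 0.3" --pt "0.015 -0.42 -0.14 0 0 0 0.3" --pt "0.015 -0.42 -0.17 0 0 0 0.3" --pt "0.015 -0.42 -0.185 0 0 0 0.3" --pt "0.015 -0.42 -0.191 0 0 0 0.3" --pt "0.015 -0.42 -0.194 0 0 0 0.3" --pt "0.015 -0.42 -0.194 0 0 0 0.3" --pt "0.015 -0.42 -0.194 0 0 0 0.3"

```text
t: 20.65
eef_pos: [0.5199, -0.3227, 0.0685]
orientation: [[1.0, -0.0, 0.002], [-0.0, -1.0, -0.001], [0.002, 0.001, -1.0]]
ft_force: [-0.2, -0.5, -0.0]
opening: 0.612
finger_force: 62.9
```

play_rows --pt "0 0 -0.002 0 0 0 0.3" --pt "0 0 -0.002 0 0 0 0.3" --pt "0 0 -0.002 0 0 0 1" --pt "0 0 -0.002 0 0 0 1" --pt "0 0 -0.002 0 0 0 1" --pt "0 0 -0.002 0 0 0 1" --pt "0 0 0.04 0 0 0 1" --pt "0 0 0.09 0 0 0 1" --pt "0 0 0.14 0 0 0 1" --pt "-0.015 0.055 0.14 0 0 0 1" --pt "-0.03 0.11 0.14 0 0 0 1" --pt "-0.045 0.165 0.13 0 0 0 1" --pt "-0.06 0.22 0.11 0 0 0 1" --pt "-0.075 0.28 0.1 0 0 0 1" --pt "-0.084 0.318 0.1 0 0 0 1" --pt "-0.084 0.318 0.1 0 0 0 1" --pt "-0.084 0.318 0.1 0 0 0 1"

```text
t: 22.78
eef_pos: [0.4355, -0.0046, 0.1675]
orientation: [[1.0, -0.0, 0.001], [-0.0, -1.0, -0.001], [0.001, 0.001, -1.0]]
ft_force: [-0.2, -0.9, -0.3]
opening: 0.999
finger_force: 0.0
```

```bash
python3 - <<'E'
from h import *
T,S=env.read_camera("top"),env.read_camera("scene")
print(env.state()['eef_pos'],env.state()['opening'])
cv2.imwrite("pics/d.png",np.vstack([cv2.resize(x[130:300,130:430],None,fx=1.75,fy=1.75) for x in (T,S)])[:,:,::-1])
E
```

```text
[ 0.4357 -0.0051  0.1675] 0.9982493708512549
```

View pics/d.png

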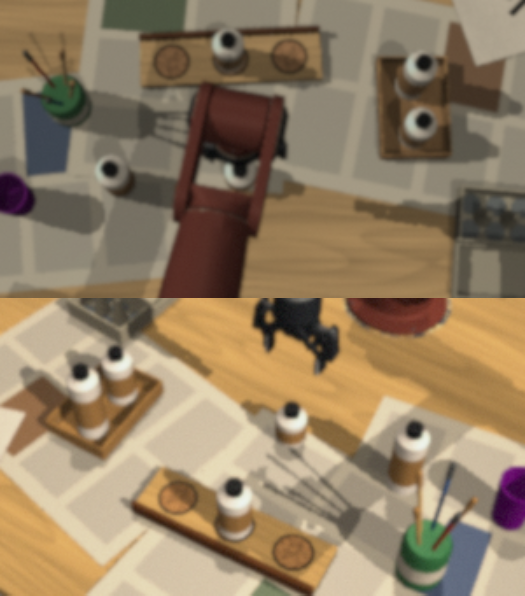

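Both empties stand in the tray (crop (420,70) and (420,125)). Next is the short bottle.

play_rows --pt "0 0 -0.05 0 0 0 1" --pt "0 0 -0.1 0 0 0 1" --pt "0 0 -0.13 0 0 0 1" --pt "0 0 -0.141 0 0 0 1" --pt "0 0 -0.141 0 0 0 0.3" --pt "0 0 -0.141 0 0 0 0.3" --pt "0 0 -0.141 0 0 0 0.3" --pt "0 0 -0.141 0 0 0 0.3" --pt "0 0 -0.141 0 0 0 0.3" --pt "0 0 -0.141 0 0 0 0.3" --pt "0 0 -0.12 0 0 0 0.3" --pt "0 0 -0.08 0 0 0 0.3" --pt "0 0 -0.03 0 0 0 0.3" --pt "0 0 0.01 0 0 0 0.3" --pt "0 0 0.033 0 0 0 0.3" --pt "0 0 0.033 0 0 0 0.3" --pt "0 0 0.033 0 0 0 0.3"

```text
t: 25.0
eef_pos: [0.4344, -0.0041, 0.1987]
orientation: [[1.0, -0.0, -0.002], [-0.0, -1.0, 0.0], [-0.002, -0.0, -1.0]]
ft_force: [0.6, 0.4, -1.3]
opening: 0.615
finger_force: 63.4
```

play_rows --pt "0.015 -0.006 0 0 0 0 0.3" --pt "0.05 -0.019 0 0 0 0 0.3" --pt "0.09 -0.034 0 0 0 0 0.3" --pt "0.13 -0.049 0 0 0 0 0.3" --pt "0.17 -0.065 0 0 0 0 0.3" --pt "0.205 -0.078 0 0 0 0 0.3" --pt "0.228 -0.087 0 0 0 0 0.3" --pt "0.228 -0.087 0 0 0 0 0.3" --pt "0.228 -0.087 -0.02 0 0 0 0.3" --pt "0.228 -0.087 -0.06 0 0 0 0.3" --pt "0.228 -0.087 -0.1 0 0 0 0.3" --pt "0.228 -0.087 -0.12 0 0 0 0.3" --pt "0.228 -0.087 -0.14 0 0 0 0.3" --pt "0.228 -0.087 -0.15 0 0 0 0.3" --pt "0.228 -0.087 -0.153 0 0 0 0.3" --pt "0.228 -0.087 -0.155 0 0 0 0.3" --pt "0.228 -0.087 -0.155 0 0 0 0.3" --pt "0.228 -0.087 -0.155 0 0 0 0.3"

```text
t: 27.25
eef_pos: [0.6643, -0.0914, 0.0468]
orientation: [[1.0, -0.0, 0.002], [-0.0, -1.0, -0.001], [0.002, 0.001, -1.0]]
ft_force: [0.0, -0.3, 2.4]
opening: 0.613
finger_force: 63.8
```

play_rows --pt "0 0 0 0 0 0 1" --pt "0 0 0 0 0 0 1" --pt "0 0 0 0 0 0 1" --pt "0 0 0 0 0 0 1" --pt "0 0 0.04 0 0 0 1" --pt "0 0 0.09 0 0 0 1" --pt "0 0 0.15 0 0 0 1" --pt "0 0 0.21 0 0 0 1" --pt "-0.035 0.044 0.22 0 0 0 1" --pt "-0.07 0.088 0.22 0 0 0 1" --pt "-0.105 0.132 0.22 0 0 0 1" --pt "-0.14 0.176 0.22 0 0 0 1" --pt "-0.175 0.22 0.22 0 0 0 1" --pt "-0.21 0.264 0.22 0 0 0 1" --pt "-0.243 0.305 0.22 0 0 0 1" --pt "-0.243 0.305 0.22 0 0 0 1" --pt "-0.243 0.305 0.22 0 0 0 1"

```text
t: 29.38
eef_pos: [0.4205, 0.2136, 0.2654]
orientation: [[1.0, 0.0, 0.001], [0.0, -1.0, -0.0], [0.001, 0.0, -1.0]]
ft_force: [-0.5, -0.4, 0.1]
opening: 1.0
finger_force: 0.0
```

```bash
python3 - <<'E'
from h import *
T,S=env.read_camera("top"),env.read_camera("scene")
print(env.state()['eef_pos'],env.state()['opening'])
cv2.imwrite("pics/e.png",np.vstack([cv2.resize(x[130:300,130:430],None,fx=1.75,fy=1.75) for x in (T,S)])[:,:,::-1])
E
```

```text
[0.4209 0.213  0.2652] 0.9977673686307328
```

View pics/e.png

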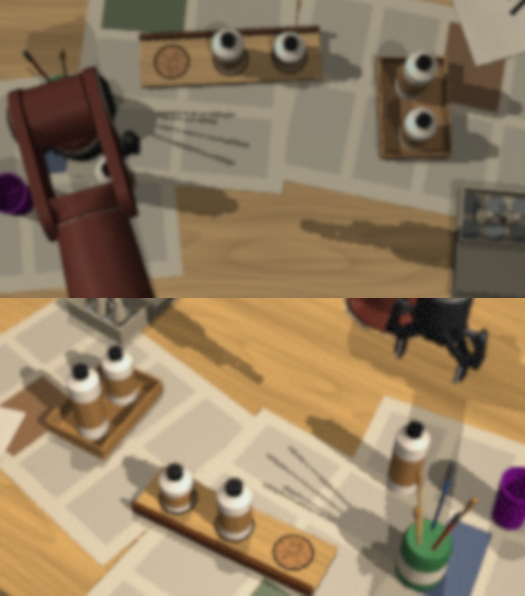

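Short and medium stand on their marks (crop (290,48), (228,45)); next is the tall full bottle.

play_rows --pt "0 0 -0.05 0 0 0 1" --pt "0 0 -0.1 0 0 0 1" --pt "0 0 -0.14 0 0 0 1" --pt "0 0 -0.158 0 0 0 1" --pt "0 0 -0.164 0 0 0 1" --pt "0 0 -0.164 0 0 0 0.3" --pt "0 0 -0.164 0 0 0 0.3" --pt "0 0 -0.164 0 0 0 0.3" --pt "0 0 -0.164 0 0 0 0.3" --pt "0 0 -0.164 0 0 0 0.3" --pt "0 0 -0.164 0 0 0 0.3" --pt "0 0 -0.14 0 0 0 0.3" --pt "0 0 -0.1 0 0 0 0.3" --pt "0 0 -0.06 0 0 0 0.3" --pt "0 0 -0.04 0 0 0 0.3" --pt "0 0 -0.04 0 0 0 0.3" --pt "0 0 -0.04 0 0 0 0.3" --pt "0 0 -0.04 0 0 0 0.3"

```text
t: 31.72
eef_pos: [0.4193, 0.2134, 0.223]
orientation: [[1.0, -0.0, -0.004], [-0.0, -1.0, -0.001], [-0.004, 0.001, -1.0]]
ft_force: [0.7, 0.0, -2.8]
opening: 0.613
finger_force: 63.9
```

```bash
python3 - <<'E'
from h import *
F=[]
for i in range(6): env.read_camera("top"); F.append(env.state()['ft_force'][2])
print(np.mean(F),env.state()['eef_pos'])
E
```

```text
-2.945261103763487 [0.4202 0.2137 0.2249]
```

play_rows --pt "0 -0.015 0 0 0 0 0.3" --pt "0.005 -0.045 0 0 0 0 0.3" --pt "0.025 -0.07 0 0 0 0 0.3" --pt "0.06 -0.085 0 0 0 0 0.3" --pt "0.1 -0.085 0 0 0 0 0.3" --pt "0.14 -0.085 0 0 0 0 0.3" --pt "0.18 -0.085 0 0 0 0 0.3" --pt "0.215 -0.085 0 0 0 0 0.3" --pt "0.23 -0.085 0 0 0 0 0.3" --pt "0.23 -0.085 0 0 0 0 0.3" --pt "0.23 -0.085 -0.02 0 0 0 0.3" --pt "0.23 -0.085 -0.05 0 0 0 0.3" --pt "0.23 -0.085 -0.08 0 0 0 0.3" --pt "0.23 -0.085 -0.095 0 0 0 0.3" --pt "0.23 -0.085 -0.101 0 0 0 0.3" --pt "0.23 -0.085 -0.104 0 0 0 0.3" --pt "0.23 -0.085 -0.105 0 0 0 0.3" --pt "0.23 -0.085 -0.105 0 0 0 0.3" --pt "0.23 -0.085 -0.105 0 0 0 0.3"

```text
t: 34.4
eef_pos: [0.6513, 0.129, 0.1221]
orientation: [[1.0, -0.0, 0.003], [-0.0, -1.0, 0.0], [0.003, -0.0, -1.0]]
ft_force: [-0.3, 1.0, 2.4]
opening: 0.61
finger_force: 64.7
```

play_rows --pt "0 0 0 0 0 0 1" --pt "0 0 0 0 0 0 1" --pt "0 0 0 0 0 0 1" --pt "0 0 0 0 0 0 1" --pt "0 0 0.04 0 0 0 1" --pt "0 0 0.09 0 0 0 1" --pt "0 0 0.14 0 0 0 1" --pt "0 0 0.18 0 0 0 1" --pt "-0.05 -0.02 0.18 0 0 0 1" --pt "-0.1 -0.05 0.18 0 0 0 1" --pt "-0.15 -0.08 0.18 0 0 0 1" --pt "-0.2 -0.11 0.18 0 0 0 1" --pt "-0.25 -0.13 0.18 0 0 0 1" --pt "-0.25 -0.13 0.18 0 0 0 1" --pt "-0.25 -0.13 0.18 0 0 0 1"

```text
t: 36.28
eef_pos: [0.4006, -0.0012, 0.3006]
orientation: [[1.0, -0.0, 0.001], [-0.0, -1.0, 0.0], [0.001, -0.0, -1.0]]
ft_force: [1.1, 0.6, 0.7]
opening: 0.996
finger_force: 0.0
```

```bash
python3 - <<'E'
from h import *
T,S=env.read_camera("top"),env.read_camera("scene")
P=env.camera_params("scene")
def proj(n,X):
    p=env.camera_params(n);E=np.linalg.inv(p['extrinsics']);K=np.array([[p['fx'],0,p['cx']],[0,p['fy'],p['cy']],[0,0,1]])
    return cv2.projectPoints(np.array([X],float),cv2.Rodrigues(E[:3,:3])[0],E[:3,3],K,p['distortion'])[0][0,0]
for nm,X in dict(S=(.6626,-.0906,.018+.074),M=(.6564,.0192,.018+.109),T=(.6503,.1292,.018+.149),eT=(.614,-.319,.153),eM=(.519,-.322,.113)).items():
    a=dark(T,proj("top",X).round().astype(int));b=dark(S,proj("scene",X).round().astype(int))
    if a and b: p,e=tri(a[0],b[0]);print(nm,p,e,p-X)
    else: print(nm,a,b)
cv2.imwrite("pics/f.png",np.vstack([cv2.resize(x[130:300,130:430],None,fx=1.75,fy=1.75) for x in (T,S)])[:,:,::-1])
E
```

```text
S [ 0.6642 -0.0909  0.0924] 0.0012430020552298329 [ 0.0016 -0.0003  0.0004]
M [0.6574 0.0206 0.1269] 0.0009486192842030476 [ 0.001   0.0014 -0.0001]
T [0.6493 0.129  0.1657] 0.0008473657633534631 [-0.001  -0.0002 -0.0013]
eT [ 0.6135 -0.3185  0.155 ] 0.0006122395808705937 [-0.0005  0.0005  0.002 ]
eM [ 0.5206 -0.3231  0.1137] 7.224577206192921e-05 [ 0.0016 -0.0011  0.0007]
```

View pics/f.png

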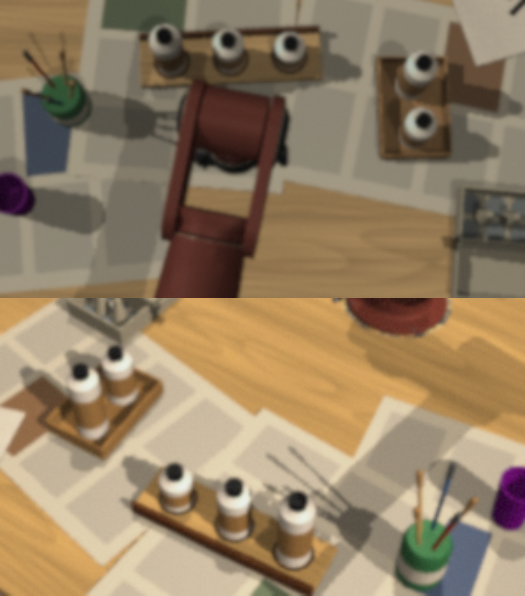

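All five bottles are within about 2 mm of their targets and upright: the rack ones at crop (165,45), (228,45) and (290,48), the empties in the tray at (420,70) and (420,125). I'm handing the job in.

```bash
python3 -c "
from bench import env
print(env.job_done())"
```

```text
the job is handed in; nothing more can be done
None
```

I handed the job in at about 36 s of the 136 s allowed: the short, medium and tall full bottles stand on their marks in that order from tray to jar, and both empties stand in the tray, all upright and within about 2 mm of target by the cameras; the judge's verdict was not shown.

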